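# Release the tip tray and slide the recovered drive into the bin

## Task

Send the recovered hard drive from the tip tray down into the sloping grey catch bin without touching it: first loosen the brass wing nut until its washer clears the lip, then swing the eyebolt well out of the slotted lug, towards the front and down. Then lift the tray by its red handle just until the drive starts to slide, no steeper than 30 degrees, and keep the tray tilted until the drive lies at the bottom of the bin. Lower the tray gently back to level without letting it fall, leave the bolt swung out, let go, and leave the other things on the table where they are.

Things in the scene. Friction and masses are not known exactly. Their poses are not given: they have to be found in the camera images.
- wing_nut (a joint): brass wing nut on the eyebolt, rad; 0 = tight, grows as it is loosened (anticlockwise seen looking down onto the nut), thread ends at 3.3. Starts at 0 to 0.5. Nut and washer rise 1.8 mm along the bolt per rad; it turns against about 0.12 N m and stays where left. From 1.7 rad on the washer clears the lip; turn to about 2.0 or a little more.
- nut_wings (a point): centre of the nut's flat wings, on the bolt axis. z axis = along the bolt, away from its pivot; y = along the wings; x = across their flat faces. The wings are one plate 9 mm thick (x), 68 mm tip to tip (y), from 10 mm below this point to 10 mm above (14 mm at the tips); below it a hub 26 mm across. The point is 26 mm above the lug's face (nut tight). Moves with nut and bolt.
- eyebolt (a joint): swing of the steel eyebolt, rad; 0 = seated upright in the lug's slot (leaning 30 degrees towards the front), grows as it swings out through the slot's open end, forward and down, to its stop at 0.75. Stiff pivot (about 0.12 N m): it stays where left. Well out means above 0.55. The washer behind the lip blocks it while the nut is tight.
- bolt_pivot (a point): the eyebolt's pivot near the table. y axis = the pivot line, level; z axis = along the bolt towards the nut; swings with the bolt. The centre of the wings is 96 mm from the pivot (nut tight).
- lug_seat (a point): middle of the face of the yellow slotted lug on the tray's front edge, where the washer (34 mm across, 4 mm thick) sits round the bolt. z axis = square to the face, leaning 30 degrees from vertical towards the robot's side of the stand, like the seated bolt. The slot is open to -x; at its open end, 19 mm from this point, stands a 3 mm high lip. Moves with the tray.
- tray (a joint): tilt of the aluminium tip tray, rad; 0 = level on its stops, grows as the front (handle) edge is lifted, about the hinge at its far edge; it falls back if let go. Moderate weight: about 5 N to lift at the handle.
- tray_hinge (a point): middle of the tray's hinge line at its far edge, at floor height (85 mm above the table). x axis = from the handle edge towards the hinge and on to the bin; y = along the hinge; turns with the tray. Tray 210 mm long (x -0.21 to 0), 198 mm wide, walls 20 mm high in front, 16 mm at the sides, open at the hinge.
- tray_handle (a point): middle of the red loop handle's bar: a round bar 10 mm thick, 80 mm long along the tray's y axis, 50 mm above the tray floor, 195 mm from the hinge line, 12 mm behind the tray's front wall; turns with the tray.
- drive_center (a point): centre of the loose silver hard drive on the tray, 102 mm (x) x 147 mm (y) x 26 mm high, 0.3 to 0.5 kg. It starts near the tray's middle, centre about 75 mm before the hinge line. It begins to slide at a tilt somewhere between 0.28 and 0.45 rad, which changes each time.
- chute_top (a point): middle of the top edge of the steel chute, on the hinge line, 85 mm above the table; fixed to the stand. x axis = level, the way the drive slides; y = along the hinge. It is the sloping floor of the grey catch bin: 30 degrees down, ending 131 mm on at the upright end wall; 210 mm wide between side walls. At rest the drive lies flat on the slope, lower edge against the end wall, centre near x = 92 mm and 41 mm below this point.
- laptop_center (a point): silver closed laptop, 290 x 200 x 17 mm, lying flat; its centre
- power_brick_mid (a point): black power brick 115 x 50 x 30 mm; its centre
- screwdriver_mid (a point): blue-handled screwdriver 190 mm long, lying beside the stand; a point near its middle
- bit_case_mid (a point): blue bit case 160 x 70 x 30 mm, lying beside the stand; its centre
- mug_mid (a point): white mug, 80 mm wide, 95 mm tall; half-way up
- wrench_mid (a point): steel wrench 160 mm long, lying flat; a point near its middle
- screw_jar_mid (a point): clear jar with green cap, 64 mm wide, 80 mm tall; half-way up
- drive: the same hard drive's body, origin at the centre of its underside
Not all that is in view belongs to the job. What is shaped like the drive but brown is not meant.

How it is judged (in metres and radians):
On the way, in this order (a step that is already met when the one before it is completed fails the run):
1. the wing nut is backed off (1.6 rad or more) with the bolt still in the slot (value of joint wing_nut above 1.6 rad and value of joint eyebolt below 0.4 rad), for 0.1 s.
2. the eyebolt is swung well out of the lug (more than 0.55 rad) (value of joint eyebolt above 0.55 rad), for 0.2 s.
3. the tray is tilted and the drive has started to slide down it (value of joint tray above 0.15 rad and x of drive_center in the frame of tray_hinge above -0.05 m).
4. the drive lies in the bin while the tray is still held tilted (value of joint tray above 0.12 rad and z of drive_center in the frame of chute_top below -0.025 m and x of drive_center in the frame of chute_top between 0.07 and 0.12 m and y of drive_center in the frame of chute_top between -0.06 and 0.06 m), for 0.2 s.
At the end, for the whole second after the job is handed in: Drive at rest, lying flat on the bin's sloping floor (tilt 0.36 to 0.68 rad) at its lower end (centre 70 to 120 mm beyond the chute's top edge, within 60 mm of its middle line, over 25 mm below it); tray level (below 0.03 rad); eyebolt swung out (above 0.55 rad) (z of drive_center in the frame of chute_top below -0.025 m and x of drive_center in the frame of chute_top between 0.07 and 0.12 m and y of drive_center in the frame of chute_top between -0.06 and 0.06 m and angle between drive_center's own z axis and vertical between 0.36 and 0.68 rad and linear speed of drive below 0.02 m/s and value of joint tray below 0.03 rad and value of joint eyebolt above 0.55 rad); the robot touches nothing.
It fails at once if the tray is tilted steeper than 0.62 rad (value of joint tray above 0.62 rad).
It fails at once if the tray is let fall (faster than 2.5 rad/s downward) (velocity of joint tray below -2.5 rad/s).
It fails at once if the robot touches the drive (more than 1 N) (contact force between drive and the fingers above 1 N or contact force between drive and the arm above 1 N).
It fails at once if another thing on the table is moved by more than 30 mm (distance of any of laptop_center, power_brick_mid, screwdriver_mid, bit_case_mid, mug_mid, wrench_mid, screw_jar_mid from where it was at the start of the episode above 0.03 m).
It also fails if it takes over 67 s, if anything falls off the work surface, if the arm or the gripper's body presses on something with over 40 N, if the wrist force passes 120 N, or if a joint passes its speed limit or range.

## Robot

A 6-joint arm with a two-finger parallel gripper is mounted at the origin on the work surface. World frame = base frame: x ahead of the robot, y to its left, z up, the work surface at z = 0. Lengths are in mm, angles in rad, forces in N, time in s.
With the tool pointing down it reaches from about 350 to 875 mm from the base axis. Payload 15.5 kg.
Tool frame: the origin (TCP) lies where the fingers leave the gripper's body, on its centre line; the fingertips stand robot.nose_length ahead of it and the grasp point (between the pads) lies 54 mm ahead of it (robot.nose_length is the distance from the TCP to the fingertips, in mm); z points along the fingers, y is the line along which they close (so a half turn about z gives the same grasp; the last joint's range is limited). The gripper opens to 85 mm and grips with 20 to 120 N. Pads are 22 mm wide; open, the fingers measure 114 mm over their backs; the gripper's body (76 mm by 85 mm) begins 54 mm behind the grasp point. The pads swing forward as they close: fully open they stand 13 mm farther back than shut.
Start: joints at [1.032, 0.494, 1.345, -0, 1.302, -0.096], TCP at [268.355, 564.458, 303.877] pointing down, gripper open.
Joint ranges: [-2.91, 2.91], [-0.82, 2.16], [0.22, 2.67], [-1.22, 4.37], [0.12, 2.79], [-3.08, 3.08]. Speed limits (rad/s): [1.89, 1.89, 2.57, 3.01, 3.01, 3.01].

## Interface

Orientations are given as a unit quaternion [w, x, y, z].
In Python, from plant import robot, fingers, inverse_kinematics, snapshot, camera_info, readout gives the robot as it stands. Calls block until the motion is done:
- robot.move_to(position, orientation): joint-space move of the TCP to a pose.
- robot.move_l(position, frame=None, rate=150, until_force=None): straight line of the TCP; frame=None keeps the orientation; rate is the mean speed in mm/s. With until_force (N) it stops when the force on the tool has changed by that much, and returns True; else False.
- robot.move_joints(angles): joint-space move.
- fingers.command_gripper(opening): opening from 0.0 (shut) to 1.0 (fully open); the grip force is fixed at half the most; returns when the fingers have stopped.
- robot.wait(seconds).
- inverse_kinematics(position, orientation): joint angles nearest the present ones, or None.
- snapshot(name): name is "side" or "top"; returns (picture, depth): 420x560x3 uint8, blue, green, red; 420x560 float32, mm along the optical axis (not along the pixel's ray), 0 where there is no reading.
- camera_info(name): a dict with "intrinsics" (3x3 intrinsics, pixels), "k1" (the pictures are not rectified: a ray, as slopes to the right and down, at radius r is drawn at 1 + k1 r^2 times it, then the intrinsics apply), "extrinsics" (4x4, takes a point from camera to world coordinates). Camera axes: x right, y up, looking along -z (the intrinsics and any distortion apply to the point x, -y, -z); pixel columns grow to the right and rows downward; lengths in mm; the calibration is good to about 2 mm. A picture is of the moment at which its call begins. camera_info takes no time and is no camera call.
A pose or a line that the arm cannot do raises robot.IKError and nothing moves.
- robot.sign_off(): hands the job in; it is judged then, once.
Readings, each from a call of its own:
- readout.read_time_s(): time.
- readout.read_joint_positions(): joint angles.
- readout.read_qvel(): joint speeds.
- readout.read_joint_torque(): joint torques, N m.
- readout.read_tool_pos(): TCP position.
- readout.read_ee_rot(): TCP orientation.
- readout.read_wrist_force(): force on the tool from outside, world axes, zero at the start.
- readout.read_torque(): the same for the moment, N m.
- readout.read_opening(): opening from 0.0 (shut) to 1.0 (fully open).
- readout.read_grasp_force(): force on a finger pad.
Only numpy, scipy, OpenCV 4.12 (cv2) and the standard library are available. Lean on these libraries where they do the work, as an engineer would, in place of code of your own. Each camera call takes 0.05 s, during which the arm holds its last target. There are 200 camera calls.

## Working session

There is one attempt and no reset: what is moved stays moved. The work goes in short steps, each a Python script; the robot and the scene stay as the last script left them, time stands still between calls to the robot, and variables do not carry over. Pictures are saved under pics/ and viewed, at most 10 in all, crops included, and the job is handed in when it is done.

```bash
ls; mkdir -p pics; python3 - <<'E'
from plant import *
import cv2,numpy as np
for n in("side","top"):
    p,d=snapshot(n); cv2.imwrite(f"pics/{n}0.png",p); np.save(f"{n}0.npy",d); i=camera_info(n); print(n,i)
print(robot.nose_length,readout.read_ee_rot(),readout.read_time_s())
E
```

```text
pics
side {'intrinsics': array([[402.13801751,   0.        , 281.90486111],
       [  0.        , 402.13801751, 215.71350404],
       [  0.        ,   0.        ,   1.        ]]), 'k1': -0.1158511742925117, 'extrinsics': array([[ 8.80454021e-01,  2.64776466e-01, -3.93311759e-01,
         1.23177876e+02],
       [-4.73943340e-01,  4.68119542e-01, -7.45816200e-01,
        -8.30440271e+02],
       [-1.33576566e-02,  8.43064361e-01,  5.37646776e-01,
         6.94622787e+02],
       [ 0.00000000e+00,  0.00000000e+00,  0.00000000e+00,
         1.00000000e+00]])}
top {'intrinsics': array([[437.36519153,   0.        , 285.05466744],
       [  0.        , 437.36519153, 215.42840986],
       [  0.        ,   0.        ,   1.        ]]), 'k1': -0.09400699074041885, 'extrinsics': array([[-2.65958075e-03,  9.97132048e-01, -7.56346826e-02,
         4.77974043e+02],
       [-9.99994923e-01, -2.78470659e-03, -1.54893146e-03,
        -4.45399285e+01],
       [-1.75510960e-03,  7.56301791e-02,  9.97134392e-01,
         1.24206096e+03],
       [ 0.00000000e+00,  0.00000000e+00,  0.00000000e+00,
         1.00000000e+00]])}
72.6 [-1.60437364e-04  2.20081444e-01  9.75481345e-01 -5.27446517e-04] 0.1
```

View pics/side0.png

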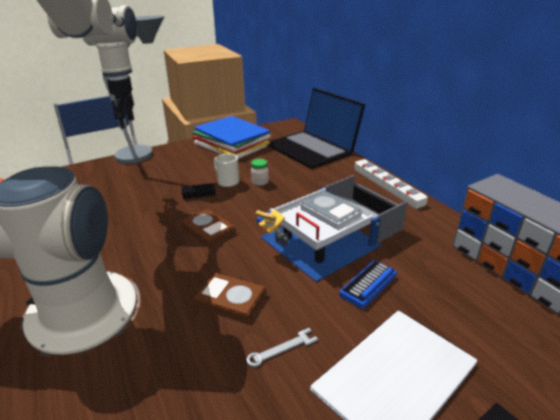

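View pics/top0.png

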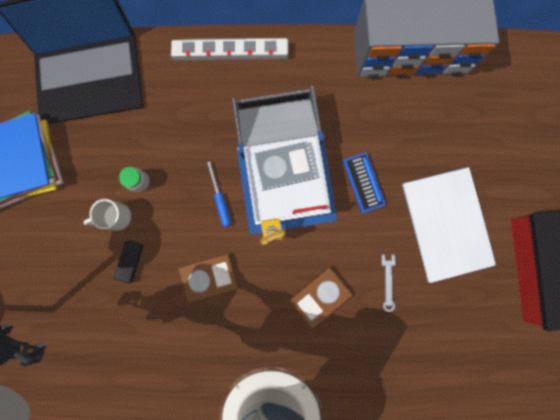

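The side view shows the stand with the tray at px (320,220), the nut and lug at (270,218) and the red handle at (307,225). In the top view the tray is at (290,180), the lug and nut at (271,231), the handle at (310,210) and the bin at (278,115).

```bash
cat > h.py <<'E'
import numpy as np,cv2
from plant import *
def und(n,uv):
    i=camera_info(n);K=i["intrinsics"];uv=np.atleast_2d(np.asarray(uv,float))
    s=cv2.undistortPoints(uv.reshape(-1,1,2),K,np.array([i["k1"],0,0,0,0.])).reshape(-1,2)
    return np.c_[s[:,0],-s[:,1],-np.ones(len(s))],i["extrinsics"]
def bydepth(n,uv,d):
    r,E=und(n,uv); uv=np.atleast_2d(uv).astype(int); z=d[uv[:,1],uv[:,0]]
    return (r*z[:,None])@E[:3,:3].T+E[:3,3]
def onplane(n,uv,h):
    r,E=und(n,uv); w=r@E[:3,:3].T; return E[:3,3]+w*((h-E[2,3])/w[:,2])[:,None]
def mask(p,lo,hi,box):
    m=cv2.inRange(cv2.cvtColor(p,cv2.COLOR_BGR2HSV),lo,hi); k=np.zeros_like(m);x0,y0,x1,y1=box;k[y0:y1,x0:x1]=m[y0:y1,x0:x1]
    v,u=np.nonzero(k);return np.c_[u,v]
E
python3 - <<'E'
from h import *
np.set_printoptions(precision=1,suppress=True)
for n,b in(("top",(225,80,345,245)),("side",(235,165,415,285))):
    p=cv2.imread(f"pics/{n}0.png");d=np.load(f"{n}0.npy");x0,y0,x1,y1=b
    f=3.5 if n=="top" else 4.4
    cv2.imwrite(f"pics/{n}crop.png",cv2.resize(p[y0:y1,x0:x1],None,fx=f,fy=f,interpolation=cv2.INTER_CUBIC))
    for c,lo,hi in(("red",(0,150,100),(8,255,255)),("yel",(15,120,100),(35,255,255))):
        bb=b if c=="yel" or n=="side" else (285,195,335,220)
        if n=="side" and c=="yel":bb=(250,195,300,245)
        m=mask(p,lo,hi,bb);P=bydepth(n,m,d);P=P[P[:,2]>20]
        print(n,c,len(P),"mean",P.mean(0),"min",P.min(0),"max",P.max(0))
        if c=="red":
            q=P[P[:,2]>120]; 
            if len(q): print("  bar",len(q),q.mean(0),q.min(0),q.max(0))
        else:
            for z0 in range(80,170,15):
                q=P[(P[:,2]>z0)&(P[:,2]<=z0+15)]
                if len(q):print("  z",z0,len(q),q.mean(0))
# floor line fits top
d=np.load("top0.npy")
for uv in [(262,222),(270,215),(300,205),(255,140),(280,120),(278,135),(278,105),(275,165),(262,205)]:
    print(uv,bydepth("top",[uv],d)[0])
E
```

```text
top red 50 mean [ 578.8 -103.8  140.3] min [ 572.5 -143.7  136.1] max [585.4 -65.5 144.7]
  bar 50 [ 578.8 -103.8  140.3] [ 572.5 -143.7  136.1] [585.4 -65.5 144.7]
top yel 360 mean [523.5  -8.1 115.7] min [478.  -44.5  81.2] max [ 554.9   19.4 1242.1]
  z 80 26 [512.6 -12.9  87.7]
  z 95 134 [539.6  -4.2 104.3]
  z 110 123 [517.9  -5.6 117.2]
  z 125 76 [508.7 -17.  128.3]
side red 35 mean [ 574.9 -105.6  138.7] min [ 566.3 -145.6  130.4] max [582.4 -68.4 141.3]
  bar 35 [ 574.9 -105.6  138.7] [ 566.3 -145.6  130.4] [582.4 -68.4 141.3]
side yel 302 mean [518.9 -12.6 104.6] min [488.7 -41.9  67.3] max [552.6  21.4 132.5]
  z 80 76 [511.9 -15.4  86.4]
  z 95 116 [534.2 -11.8 103.9]
  z 110 62 [505.7  -7.5 119.5]
  z 125 37 [508.9 -22.3 127.9]
(262, 222) [547.1  17.2 106.8]
(270, 215) [566.7  -2.9  89.2]
(300, 205) [593.2 -82.5  87.8]
(255, 140) [772.7  38.5  74.4]
(280, 120) [838.  -29.2  42.3]
(278, 135) [787.7 -24.   69.1]
(278, 105) [891.4 -23.1  13.2]
(275, 165) [695.8 -16.9 113.8]
(262, 205) [593.4  18.3  88.1]
```

View pics/topcrop.png

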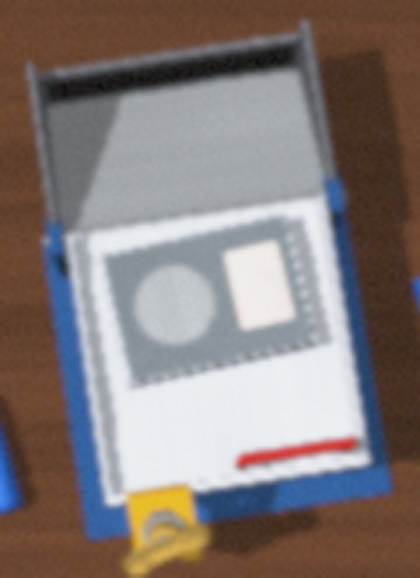

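View pics/sidecrop.png

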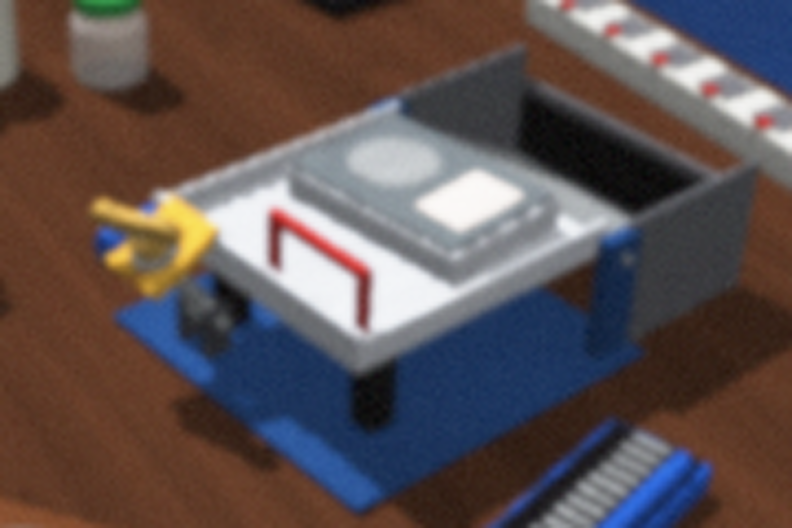

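The top crop shows the stand turned about 9° anticlockwise. Tray corners in the crop are near (107,503) and (370,465) at the front, with hinge ends near (72,232) and (325,195). The wings run (128,570)–(208,535), and the handle bar (240,462)–(355,442). The side crop confirms the nut sits on top of the yellow lug, with the pivot on a dark block below.

```bash
cat > a.py <<'E'
from h import *
np.set_printoptions(precision=2,suppress=True)
pt=cv2.imread("pics/top0.png");dt=np.load("top0.npy");ps=cv2.imread("pics/side0.png");ds=np.load("side0.npy")
m=mask(pt,(0,120,90),(8,255,255),(285,195,335,220));B=onplane("top",m,138)
vx,vy,_,_=cv2.fitLine(B[:,:2].astype(np.float32),cv2.DIST_L2,0,.01,.01).ravel();print("bar yaw",np.arctan2(-vx*np.sign(vy),abs(vy)),B.min(0),B.max(0))
c=lambda u,v:(225+u/3.5-.36,80+v/3.5-.36)
F=onplane("top",[c(107,503),c(370,465)],103);H=onplane("top",[c(72,232),c(325,195)],101)
for a,b in((F[0],F[1]),(H[0],H[1])):
    d=a-b;print("edge",a,b,"len",np.hypot(*d[:2]),"yaw",np.arctan2(-d[0],d[1]))
for a,b in((F[0],H[0]),(F[1],H[1])):
    d=b-a;print("side len",np.hypot(*d[:2]),"yaw",np.arctan2(d[1],d[0]))
# bin top/walls & wall-of-bin: yaw from bin side walls
psi=0.155
R=np.array([[np.cos(psi),-np.sin(psi),0],[np.sin(psi),np.cos(psi),0],[0,0,1]])
Y=[0,1,0];Z=[-.5,0,3**.5/2];X=np.cross(Y,Z);L=np.c_[X,Y,Z]
O=np.array([540,-10,104.])
for n,p,d,bx in(("top",pt,dt,(250,210,300,250)),("side",ps,ds,(250,195,300,245))):
    m=mask(p,(12,110,80),(38,255,255),bx);P=bydepth(n,m,d);k=(P[:,2]>60)&(P[:,2]<200);P=P[k]
    Q=(P-O)@R@L
    print(n,len(Q)); hist=np.histogram(Q[:,2],np.arange(-20,60,4));print(hist[0])
    for a,b in((-6,6),(18,45)):
        q=Q[(Q[:,2]>a)&(Q[:,2]<b)];print(a,len(q),"mean",q.mean(0),"med",np.median(q,0),"5%",np.percentile(q,3,0),"95%",np.percentile(q,97,0))
        if a>10:
            vx,vy,_,_=cv2.fitLine(q[:,:2].astype(np.float32),cv2.DIST_HUBER,0,.01,.01).ravel();s=np.sign(vy);print("wing ang",np.arctan2(-vx*s,vy*s))
E
python3 a.py
```

```text
bar yaw 0.14483672 [ 572.87 -144.25  138.  ] [585.47 -65.52 138.  ]
edge [543.85  35.17 103.  ] [ 571.73 -161.27  103.  ] len 198.40431706487325 yaw 0.14100950107244098
edge [750.04  62.62 101.  ] [ 778.13 -129.73  101.  ] len 194.38321662677168 yaw 0.14498297777326152
side len 208.01443947139927 yaw 0.13233295864320563
side len 208.79076407863627 yaw 0.151631873192068
top 367
[ 0  0  0  9 95 70  2  2 10 23 19 18 23 35 50 11  0  0  0]
-6 176 mean [-2.04  4.53 -0.55] med [ 1.93  3.8  -0.47] 5% [-42.98 -17.48  -4.31] 95% [14.52 27.    2.9 ]
18 168 mean [-16.82   4.61  31.82] med [-16.68   5.13  33.89] 5% [-28.19 -24.87  19.02] 95% [-6.67 32.89 41.14]
wing ang 0.2845784
side 324
[ 1  1  2 20 94 65  3  7  8 13 10  9 15 29 35  7  0  0  0]
-6 173 mean [-14.56   0.2   -0.54] med [-10.31  -5.06  -0.41] 5% [-44.39 -16.91  -5.18] 95% [11.64 29.65  3.37]
18 114 mean [-21.7    2.63  32.19] med [-22.01   3.85  33.95] 5% [-32.78 -24.68  18.53] 95% [-9.34 33.33 40.51]
wing ang 0.2995269
```

```bash
cat >> a.py <<'E'
print("=====")
psi=0.143
R=np.array([[np.cos(psi),-np.sin(psi),0],[np.sin(psi),np.cos(psi),0],[0,0,1]])
for n,p,d,bx in(("top",pt,dt,(250,210,300,250)),("side",ps,ds,(250,195,300,245))):
    m=mask(p,(12,110,80),(38,255,255),bx);P=bydepth(n,m,d);k=(P[:,2]>60)&(P[:,2]<200);P=P[k]
    Q=(P-O)@R@L
    for lo,hi in((33,50),(20,33)):
        q=Q[(Q[:,2]>lo)&(Q[:,2]<hi)]; A=np.polyfit(q[:,1],q[:,0],1)
        mid=(np.percentile(q[:,1],2)+np.percentile(q[:,1],98))/2
        print(n,lo,len(q),"ang",np.arctan(-A[0]),"ymid",mid,np.percentile(q[:,1],[2,98]),"x@ymid",np.polyval(A,mid),"x@4",np.polyval(A,4), "res",np.std(q[:,0]-np.polyval(A,q[:,1])))
    q=Q[(Q[:,2]>-6)&(Q[:,2]<4)];print("lug x",np.percentile(q[:,0],[1,5,95,99]),"y",np.percentile(q[:,1],[1,5,95,99]),"z",np.median(q[:,2]))
E
python3 a.py | sed -n '/====/,$p'
```

```text
=====
top 33 92 ang 0.29567631148478063 ymid 3.4360555806719564 [-26.2   33.07] x@ymid -18.275148838817834 x@4 -18.446929202146762 res 2.9431027901372584
top 20 63 ang 0.2801998904773074 ymid 3.553121446317835 [-26.73  33.84] x@ymid -15.047164132636306 x@4 -15.175762712363142 res 2.3876583952225916
lug x [-44.53 -40.36  14.26  15.72] y [-18.52 -16.86  26.35  27.52] z -0.4170846887552105
side 33 63 ang 0.28310748923719975 ymid 4.903955012981243 [-24.6   34.41] x@ymid -21.02825320490732 x@4 -20.765272998634828 res 2.998329275463349
side 20 42 ang 0.3578070574633565 ymid 3.3220573627121475 [-25.53  32.17] x@ymid -23.556144425394173 x@4 -23.809628042416303 res 2.298135676350298
lug x [-45.42 -43.49  10.78  12.88] y [-18.06 -16.6   27.18  30.56] z -0.38398144967294323
```

```bash
cat >> h.py <<'E'
from scipy.spatial.transform import Rotation as Ro
PSI=0.143; S=Ro.from_euler("z",PSI)            # stand axes
L0=S*Ro.from_euler("y",-np.pi/6)               # lug axes (z = seated bolt)
WP=np.array([540,-10,104.])+(Ro.from_euler("z",PSI)*Ro.from_euler("y",-np.pi/6)).apply([-19.3,4.2,26.0])
PIV=WP-L0.apply([0,0,96.5])
def q(r): x=r.as_quat(); return [x[3],x[0],x[1],x[2]]
def nutpose(s,a,off,rise=0,flip=0):
    """bolt swing s, nut angle a; tool antiparallel to the bolt, TCP 'off' mm beyond wing centre"""
    b=S*Ro.from_euler("y",-np.pi/6-s)
    n=b*Ro.from_euler("z",a)
    t=n*Ro.from_matrix(np.array([[0,1,0],[1,0,0],[0,0,-1.]]))*Ro.from_euler("z",np.pi*flip)
    return PIV+b.apply([0,0,96.5+rise+off]),q(t)
E
python3 - <<'E'
from h import *
np.set_printoptions(precision=2,suppress=True)
print("WP",WP,"PIV",PIV)
for flip in(0,1):
    for s,a,off in((0,.29,150),(0,.29,65),(0,1.2,66),(0,2.1,68),(.2,2.1,68),(.4,2.1,68),(.65,2.1,68)):
        j=inverse_kinematics(*nutpose(s,a,off,0,flip)); print(flip,s,a,off,nutpose(s,a,off)[0],None if j is None else np.array(j))
E
```

```text
WP [509.99 -10.08 116.87] PIV [557.75  -3.2   33.3 ]
0 0 0.29 150 [435.76 -20.77 246.77] [-0.32  0.22  2.18  0.73  0.34 -1.41]
0 0 0.29 65 [477.82 -14.71 173.16] [-0.27  0.45  2.18  1.46  0.2  -2.11]
0 0 1.2 66 [477.33 -14.78 174.02] [-0.27  0.45  2.18  1.45  0.2  -3.01]
0 0 2.1 68 [476.34 -14.92 175.76] [-0.27  0.44  2.18  1.43  0.2   2.4 ]
0 0.2 2.1 68 [449.95 -18.72 156.58] [-0.37  0.59  2.4   2.53  0.6   1.17]
0 0.4 2.1 68 [427.85 -21.9  132.48] [-0.5   1.02  2.63  2.63  1.35  0.74]
0 0.65 2.1 68 [407.6  -24.82  96.93] None
1 0 0.29 150 [435.76 -20.77 246.77] [-0.32  0.22  2.18  0.73  0.34  1.74]
1 0 0.29 65 [477.82 -14.71 173.16] [-0.27  0.45  2.18  1.46  0.2   1.03]
1 0 1.2 66 [477.33 -14.78 174.02] [-0.27  0.45  2.18  1.45  0.2   0.13]
1 0 2.1 68 [476.34 -14.92 175.76] [-0.27  0.44  2.18  1.43  0.2  -0.75]
1 0.2 2.1 68 [449.95 -18.72 156.58] [-0.37  0.59  2.4   2.53  0.6  -1.97]
1 0.4 2.1 68 [427.85 -21.9  132.48] [-0.5   1.02  2.63  2.63  1.35 -2.4 ]
1 0.65 2.1 68 [407.6  -24.82  96.93] None
```

```bash
python3 - <<'E'
from h import *
np.set_printoptions(precision=2,suppress=True)
A=.29
fingers.command_gripper(.5)
robot.move_to(*nutpose(0,A,150,0,1)); print(readout.read_tool_pos(),nutpose(0,A,150,0,1)[0])
hit=robot.move_l(nutpose(0,A,66,0,1)[0],rate=80,until_force=15)
print("hit",hit,readout.read_tool_pos(),readout.read_wrist_force())
p,d=snapshot("side");cv2.imwrite("pics/side1.png",cv2.resize(p[130:290,190:400],None,fx=3.5,fy=3.5))
fingers.command_gripper(0)
print("open",readout.read_opening(),readout.read_grasp_force(),readout.read_wrist_force(),readout.read_torque(),readout.read_time_s())
E
```

```text
[436.08 -20.4  246.87] [435.76 -20.77 246.77]
hit False [477.3  -14.69 174.09] [-0.11  0.04  0.15]
open 0.08508937843283665 60.16741520022151 [-5.   -2.52  2.69] [-0.55  0.74 -0.07] 4.45
```

View pics/side1.png

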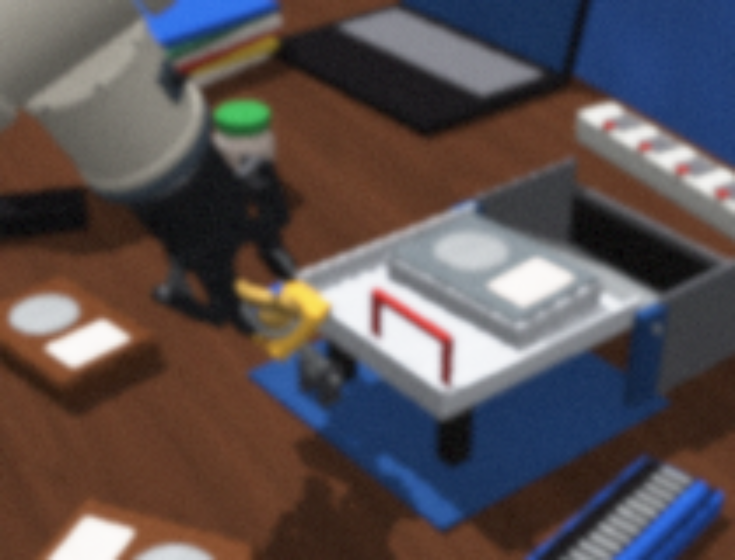

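The picture shows the open fingers straddling the brass wings at crop px (265,300). The fingers then closed to plate thickness with 60 N and little side force, so I turn the nut now.

```bash
python3 - <<'E'
from h import *
np.set_printoptions(precision=2,suppress=True)
A=.29
for t in(.3,.7,1.1,1.5,1.85):
    robot.move_to(*nutpose(0,A+t,66,1.8*t,1))
    print(t,readout.read_opening(),readout.read_wrist_force(),readout.read_torque(),readout.read_joint_positions()[5])
robot.wait(.2)
fingers.command_gripper(.5); robot.move_l(nutpose(0,A+1.85,170,3.3,1)[0])
robot.move_to([380,150,330],q(S*Ro.from_euler("x",np.pi)))
for n,b in(("top",(240,195,310,255)),("side",(235,185,315,255))):
    p,d=snapshot(n);cv2.imwrite(f"pics/{n}2.png",p);np.save(f"{n}2.npy",d)
pics=[cv2.resize(cv2.imread(f"pics/{n}2.png")[y:y+70,x:x+70],(390,390),interpolation=cv2.INTER_CUBIC) for n,x,y in(("top",235,190),("side",240,185))]
cv2.imwrite("pics/both2.png",np.hstack(pics))
for n,bx in(("top",(250,205,300,250)),("side",(245,190,300,245))):
    m=mask(cv2.imread(f"pics/{n}2.png"),(12,110,80),(38,255,255),bx);P=bydepth(n,m,np.load(f"{n}2.npy"));P=P[(P[:,2]>60)&(P[:,2]<200)]
    Q=L0.inv().apply(P-WP); k=Q[(Q[:,2]>-4)&(Q[:,2]<24)]
    c,v=k.mean(0),np.linalg.svd(k[:,:2]-k[:,:2].mean(0))[2][0]
    print(n,len(k),c,"ang",np.arctan2(-v[0],v[1])%np.pi,k[:,:2].min(0),k[:,:2].max(0),"zmax",np.percentile(k[:,2],95))
print(readout.read_time_s())
E
```

```text
0.3 0.08721421449159121 [-2.53 -4.49  3.3 ] [-0.73  0.4  -0.23] 0.7517651150471891
0.7 0.0882485628195196 [-5.1   1.98 10.69] [ 0.31 -0.1   0.28] 0.35984268789887286
1.1 0.08298298619129099 [-0.68  6.89  6.45] [ 1.17 -0.38  0.76] -0.032149655115786296
1.5 0.0895643406583328 [-0.72 11.9   4.72] [ 2.   -0.38  1.27] -0.42411633665095555
1.85 0.08732150942833684 [-1.74 16.11  4.39] [ 2.59 -0.18  1.56] -0.7671937580826259
top 128 [ 1.51 -0.77 10.83] ang 2.1554653960445758 [-28.19 -21.49] [29.1  20.93] zmax 17.126895560806833
side 138 [-2.06 -0.24  8.51] ang 2.1360164863808064 [-31.41 -20.08] [28.31 21.29] zmax 16.702756471545815
10.0833
```

View pics/both2.png

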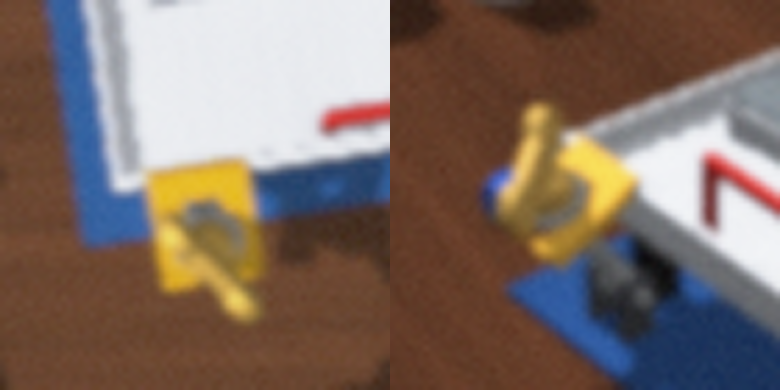

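The picture shows the wings turned to about 2.14 rad, running in the left half from (170,235) to (240,305), with the bolt still seated in the slot. Next I check reachability for a tilted regrasp to swing the bolt.

```bash
cat >> h.py <<'E'
def swing(s,a,phi,off,rise,flip):
    b=S*Ro.from_euler("y",-np.pi/6-s)
    w=np.array([np.sin(a),-np.cos(a),0]); n=np.array([np.cos(a),np.sin(a),0])*(1-2*flip)
    z=-(np.cos(phi)*np.array([0,0,1])+np.sin(phi)*w)
    t=b*Ro.from_matrix(np.c_[np.cross(n,z),n,z])
    return PIV+b.apply(np.array([0,0,96.5+rise])-off*z),q(t)
E
python3 - <<'E'
from h import *
np.set_printoptions(precision=2,suppress=True)
for phi in(.5,.7):
  for flip in(0,1):
    for s,off in((0,150),(0,70),(.3,70),(.5,70),(.7,70)):
        P=swing(s,2.14,phi,off,3.3,flip);j=inverse_kinematics(*P); print(phi,flip,s,off,P[0],Ro.from_quat(np.roll(P[1],-1)).as_matrix()[:,2],None if j is None else np.array(j))
E
```

```text
0.5 0 0 150 [489.61  26.15 264.01] [ 0.12 -0.24 -0.96] [ 0.07  0.34  1.79 -0.32  0.93 -1.97]
0.5 0 0 70 [499.61   6.7  187.06] [ 0.12 -0.24 -0.96] [ 0.02  0.47  1.86 -0.38  0.73 -1.92]
0.5 0 0.3 70 [457.11   0.58 163.6 ] [ 0.4  -0.2  -0.89] [-0.02  0.46  2.17 -1.17  0.21 -1.07]
0.5 0 0.5 70 [433.44  -2.82 141.32] [ 0.57 -0.18 -0.8 ] [-0.05  0.6   2.38  3.46  0.49  0.61]
0.5 0 0.7 70 [414.63  -5.53 114.74] [ 0.72 -0.16 -0.68] [-0.11  0.99  2.62  3.23  1.29  0.86]
0.5 1 0 150 [489.61  26.15 264.01] [ 0.12 -0.24 -0.96] [ 0.07  0.34  1.79 -0.32  0.93  1.18]
0.5 1 0 70 [499.61   6.7  187.06] [ 0.12 -0.24 -0.96] [ 0.02  0.47  1.86 -0.38  0.73  1.22]
0.5 1 0.3 70 [457.11   0.58 163.6 ] [ 0.4  -0.2  -0.89] [-0.02  0.46  2.17 -1.17  0.21  2.08]
0.5 1 0.5 70 [433.44  -2.82 141.32] [ 0.57 -0.18 -0.8 ] [-0.05  0.6   2.38  3.46  0.49 -2.53]
0.5 1 0.7 70 [414.63  -5.53 114.74] [ 0.72 -0.16 -0.68] [-0.11  0.99  2.62  3.23  1.29 -2.28]
0.7 0 0 150 [513.93  43.11 259.78] [-0.04 -0.36 -0.93] [ 0.14  0.45  1.63 -0.38  1.19 -1.87]
0.7 0 0 70 [510.96  14.62 185.08] [-0.04 -0.36 -0.93] [ 0.09  0.54  1.72 -0.43  0.99 -1.83]
0.7 0 0.3 70 [468.49   8.5  165.37] [ 0.24 -0.32 -0.92] [ 0.08  0.48  2.02 -0.73  0.53 -1.44]
0.7 0 0.5 70 [444.23   5.01 145.52] [ 0.42 -0.29 -0.86] None
0.7 0 0.7 70 [424.36   2.15 121.19] [ 0.58 -0.27 -0.77] [0.05 0.71 2.42 3.63 0.68 0.64]
0.7 1 0 150 [513.93  43.11 259.78] [-0.04 -0.36 -0.93] [ 0.14  0.45  1.63 -0.38  1.19  1.27]
0.7 1 0 70 [510.96  14.62 185.08] [-0.04 -0.36 -0.93] [ 0.09  0.54  1.72 -0.43  0.99  1.31]
0.7 1 0.3 70 [468.49   8.5  165.37] [ 0.24 -0.32 -0.92] [ 0.08  0.48  2.02 -0.73  0.53  1.7 ]
0.7 1 0.5 70 [444.23   5.01 145.52] [ 0.42 -0.29 -0.86] None
0.7 1 0.7 70 [424.36   2.15 121.19] [ 0.58 -0.27 -0.77] [ 0.05  0.71  2.42  3.63  0.68 -2.5 ]
```

```bash
cat >> h.py <<'E'
def swing2(s,a,phi,back,rise,flip,gw=14,gz=5):
    """fingertips reach 8 mm past a point gw out on the tray-side wing, gz above its centre; TCP drawn 'back' mm"""
    p,o=swing(s,a,phi,72.6-8+back,rise,flip)
    b=S*Ro.from_euler("y",-np.pi/6-s)
    return p+b.apply([gw*np.sin(a),-gw*np.cos(a),gz]),o
E
python3 - <<'E'
from h import *
np.set_printoptions(precision=2,suppress=True)
for p0,k in((.9,0),(.9,.5),(1.1,0)):
    for s,off in((0,80),(0,0),(.2,0),(.4,0),(.55,0),(.7,0),(.7,80)):
        P=swing2(s,2.14,p0+k*s,off,3.3,0);j=inverse_kinematics(*P); print(p0,k,s,off,P[0],Ro.from_quat(np.roll(P[1],-1)).as_matrix()[:,2],None if j is None else np.array(j))
E
```

```text
0.9 0 0 80 [543.52  64.05 255.5 ] [-0.2  -0.46 -0.87] [ 0.2   0.58  1.44 -0.42  1.45 -1.83]
0.9 0 0 0 [527.69  27.65 186.04] [-0.2  -0.46 -0.87] [ 0.15  0.64  1.57 -0.46  1.26 -1.8 ]
0.9 0 0.2 0 [498.16  23.4  177.96] [-0.02 -0.43 -0.9 ] [ 0.15  0.56  1.76 -0.53  0.99 -1.63]
0.9 0 0.4 0 [470.8   19.46 164.11] [ 0.16 -0.4  -0.9 ] [ 0.15  0.52  1.95 -0.71  0.7  -1.36]
0.9 0 0.55 0 [452.37  16.8  150.26] [ 0.29 -0.38 -0.88] [ 0.15  0.53  2.09 -1.06  0.51 -0.94]
0.9 0 0.7 0 [436.2   14.48 133.79] [ 0.42 -0.37 -0.83] None
0.9 0 0.7 80 [402.88  43.8  200.35] [ 0.42 -0.37 -0.83] None
0.9 0.5 0 80 [543.52  64.05 255.5 ] [-0.2  -0.46 -0.87] [ 0.2   0.58  1.44 -0.42  1.45 -1.83]
0.9 0.5 0 0 [527.69  27.65 186.04] [-0.2  -0.46 -0.87] [ 0.15  0.64  1.57 -0.46  1.26 -1.8 ]
0.9 0.5 0.2 0 [503.66  26.23 176.12] [-0.11 -0.47 -0.87] [ 0.17  0.6   1.69 -0.52  1.12 -1.63]
0.9 0.5 0.4 0 [482.34  24.91 162.25] [-0.02 -0.49 -0.87] [ 0.19  0.59  1.8  -0.61  0.98 -1.43]
0.9 0.5 0.55 0 [468.53  24.03 149.65] [ 0.04 -0.5  -0.87] [ 0.2   0.59  1.88 -0.7   0.87 -1.25]
0.9 0.5 0.7 0 [456.83  23.27 135.53] [ 0.1  -0.5  -0.86] [ 0.22  0.61  1.95 -0.81  0.78 -1.04]
0.9 0.5 0.7 80 [449.06  63.49 204.25] [ 0.1  -0.5  -0.86] [ 0.3   0.48  1.88 -0.67  0.97 -1.16]
1.1 0 0 80 [565.6   75.72 241.03] [-0.35 -0.54 -0.77] [ 0.23  0.71  1.29 -0.46  1.68 -1.82]
1.1 0 0 0 [537.56  32.86 179.57] [-0.35 -0.54 -0.77] [ 0.18  0.74  1.44 -0.49  1.49 -1.78]
1.1 0 0.2 0 [509.09  28.77 173.71] [-0.19 -0.51 -0.84] [ 0.18  0.65  1.62 -0.52  1.24 -1.63]
1.1 0 0.4 0 [482.34  24.91 162.25] [-0.02 -0.49 -0.87] [ 0.19  0.59  1.8  -0.61  0.98 -1.43]
1.1 0 0.55 0 [464.05  22.28 150.25] [ 0.11 -0.47 -0.88] [ 0.19  0.57  1.94 -0.76  0.78 -1.2 ]
1.1 0 0.7 0 [447.74  19.93 135.62] [ 0.24 -0.45 -0.86] [ 0.2   0.58  2.07 -1.05  0.6  -0.83]
1.1 0 0.7 80 [428.72  56.02 204.43] [ 0.24 -0.45 -0.86] [ 0.3   0.42  2.02 -0.81  0.77 -1.03]
```

```bash
python3 - <<'E'
from h import *
np.set_printoptions(precision=2,suppress=True)
f=lambda s,b:swing2(s,2.14,1.0+.25*s,b,3.3,0)
robot.move_to(*f(0,90))
print("hit",robot.move_l(f(0,0)[0],rate=90,until_force=12),readout.read_tool_pos(),f(0,0)[0])
fingers.command_gripper(0)
print(readout.read_opening(),readout.read_wrist_force(),readout.read_torque())
for s in np.linspace(.085,.68,8):
    robot.move_to(*f(s,0)); F=readout.read_wrist_force()
    print(s,readout.read_opening(),F,readout.read_torque())
    if np.linalg.norm(F)>70: print("STOP");break
print(readout.read_time_s())
E
```

```text
hit False [533.04  30.65 183.43] [532.72  30.42 183.07]
0.09462631572632194 [-3.43 12.27  4.08] [ 1.89  0.63 -1.04]
0.085 0.09448664243896139 [-5.72 12.22  3.97] [ 2.23  0.68 -1.03]
0.17 0.09209669273833697 [-12.49  15.79  11.25] [ 2.01  1.88 -1.4 ]
0.255 0.08904629942982806 [-15.61  17.96   4.84] [ 2.78  2.   -1.33]
0.34 0.08793944075233671 [-17.34  16.62   4.43] [ 2.57  2.44 -1.51]
0.42500000000000004 0.09048359083858006 [-18.15  14.39  -0.49] [ 2.68  2.27 -1.24]
0.51 0.09025423633555928 [-10.64  10.19   0.18] [ 1.95  1.71 -0.6 ]
0.595 0.09033553141546743 [-13.32  10.09   5.32] [ 1.58  1.94 -0.72]
0.68 0.08588063728438815 [-15.19  10.68   5.79] [ 1.67  2.01 -0.65]
16.7167
```

```bash
cat >> h.py <<'E'
HB=np.array([577.5,-104.8,135.]); HI=HB-S.apply([-195,0,50])
def tray(th,back=0):
    r=S*Ro.from_euler("y",th)
    t=r*Ro.from_matrix(np.array([[0,1,0],[1,0,0],[0,0,-1.]]))  # closes along tray x
    t=t if not FL else t*Ro.from_euler("z",np.pi)
    return HI+r.apply([-195,0,50+54+back]),q(t)
FL=0
E
python3 - <<'E'
import h
from h import *
np.set_printoptions(precision=2,suppress=True)
f=lambda s,b:swing2(s,2.14,1.0+.25*s,b,3.3,0)
fingers.command_gripper(.5); robot.move_l(f(.68,100)[0])
for h.FL in(0,1):
    for th,b in((0,100),(0,0),(.3,0),(.5,0)):
        j=inverse_kinematics(*tray(th,b));print(h.FL,th,b,tray(th,b)[0],None if j is None else np.array(j))
P=tray(0,120); h.FL=0
robot.move_to([400,-60,300],tray(0)[1])
pics=[]
for n,x,y in(("top",235,190),("side",240,185)):
    p,d=snapshot(n);pics.append(cv2.resize(p[y:y+70,x:x+70],(390,390),interpolation=cv2.INTER_CUBIC))
    m=mask(p,(12,110,80),(38,255,255),(240,195,310,260));Q=bydepth(n,m,d);Q=S.inv().apply(Q-PIV);Q=Q[(Q[:,2]>0)&(Q[:,2]<150)&(abs(Q[:,1])<40)];k=Q[Q[:,0]<-66];print(n,len(k),k.mean(0),np.arctan2(-k[:,0].mean(),k[:,2].mean())-np.pi/6)
cv2.imwrite("pics/both3.png",np.hstack(pics))
m=mask(p,(0,120,90),(8,255,255),(280,200,335,245));Q=bydepth("side",m,d);print("bar side",Q.mean(0))
print(readout.read_time_s(),readout.read_wrist_force())
E
```

```text
0 0 100 [ 577.5 -104.8  289. ] [-0.28  0.45  1.46 -0.    1.23 -0.42]
0 0 0 [ 577.5 -104.8  189. ] [-0.28  0.57  1.57 -0.    1.   -0.42]
0 0.3 0 [616.54 -99.18 241.98] [-0.21  0.67  1.23 -0.1   1.53 -0.34]
0 0.5 0 [650.48 -94.29 269.76] [-0.17  0.78  0.97 -0.16  1.87 -0.33]
1 0 100 [ 577.5 -104.8  289. ] [-0.28  0.45  1.46 -0.    1.23  2.72]
1 0 0 [ 577.5 -104.8  189. ] [-0.28  0.57  1.57 -0.    1.    2.72]
1 0.3 0 [616.54 -99.18 241.98] [-0.21  0.67  1.23 -0.1   1.53  2.81]
1 0.5 0 [650.48 -94.29 269.76] [-0.17  0.78  0.97 -0.16  1.87  2.81]
top 139 [-88.47  -2.31  40.14] 0.6212686981512282
side 234 [-94.17  -0.53  38.1 ] 0.6626908693535406
bar side [ 572.36 -110.99  139.25]
19.0333 [ 0.9   0.01 -0.55]
```

View pics/both3.png

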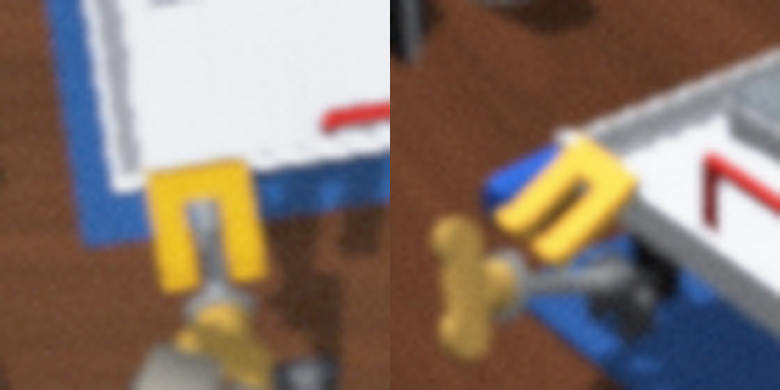

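The bolt is clear of the slot, with the nut now in front of and below the lug at right-half (460,290). The swing measures about 0.65 rad. Now I grasp the handle and tilt.

```bash
python3 - <<'E'
from h import *
np.set_printoptions(precision=2,suppress=True)
robot.move_to(*tray(0,80))
print("hit",robot.move_l(tray(0,0)[0],rate=90,until_force=12),readout.read_tool_pos())
fingers.command_gripper(0)
print(readout.read_opening(),readout.read_wrist_force(),readout.read_torque())
def lift(a,b,step):
    n=max(1,int(np.ceil(abs(b-a)/step)))
    for t in np.linspace(a,b,n+1)[1:]: robot.move_to(*tray(t))
def look():
    d=snapshot("top")[1]; return d[105:135,248:306]
lift(0,.25,.05); print("F",readout.read_wrist_force(),readout.read_time_s())
base=look(); th=.25; go=0
while th<.5:
    robot.wait(.1); c=look(); dz=base-c; n=int(((dz>10)&(c>0)&(base>0)).sum())
    if n>150: go=1;break
    th+=.012; robot.move_to(*tray(th))
print("theta",th,"n",n,"go",go,readout.read_wrist_force(),readout.read_time_s())
robot.wait(1.5)
for nm in("top","side"):
    p,d=snapshot(nm);np.save(f"{nm}4.npy",d);cv2.imwrite(f"pics/{nm}4.png",p)
cv2.imwrite("pics/both4.png",np.hstack([cv2.resize(cv2.imread(f"pics/{n}4.png")[y:y+150,x:x+150],(390,390)) for n,x,y in(("top",220,80),("side",265,130))]))
dz=base-np.load("top4.npy")[105:135,248:306];print("covered",(dz>10).mean(),np.median(dz[dz>10]),readout.read_time_s())
E
```

```text
hit False [ 577.76 -104.87  189.53]
0.0895390757491633 [4.28 2.76 2.13] [ 0.35 -0.67  0.1 ]
F [ 6.65  1.78 -8.89] 22.5
theta 0.274 n 231 go 1 [  9.48   2.34 -10.23] 23.5
covered 0.13505747126436782 19.336426 25.1
```

View pics/both4.png

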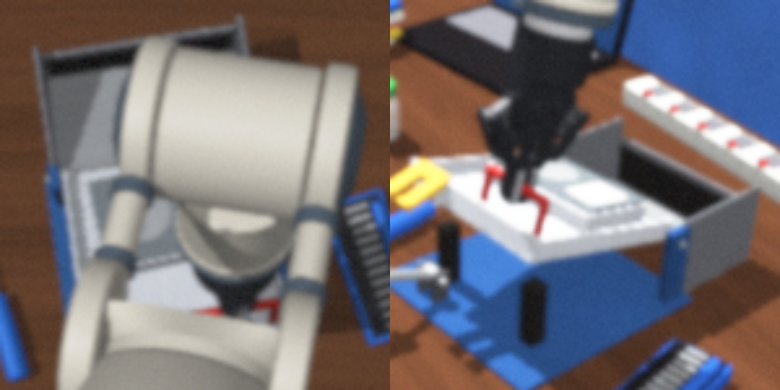

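The drive (right half, 600,190) is still on the tray. The trigger was false, because the wrist covered the watched pixels in the top view. I switch to counting 3D points inside the bin volume from both cameras' depth.

```bash
cat >> h.py <<'E'
FM=np.array([557.8,-63.05,0]); CT=HI+S.apply([0,S.inv().apply(FM-HI)[1],0])   # chute top middle
V,U=np.mgrid[85:260:1,230:420:1]; UV=np.c_[U.ravel(),V.ravel()]
def inbin(n,d,x0=12,x1=112):
    P=S.inv().apply(bydepth(n,UV,d)-CT); g=P[:,2]+P[:,0]*np.tan(np.pi/6)
    k=(d[UV[:,1],UV[:,0]]>0)&(P[:,0]>x0)&(P[:,0]<x1)&(abs(P[:,1])<80)&(g>14)&(g<50)
    return P[k]
E
cat > tilt.py <<'E'
from h import *
np.set_printoptions(precision=2,suppress=True)
print("CT",CT)
print([len(inbin(n,np.load(f"{n}{i}.npy"))) for n in("top","side") for i in(0,4)])
th=.274;b=len(inbin("side",snapshot("side")[1]));n=b;go=0
while th<.495:
    th+=.01; robot.move_to(*tray(th)); robot.wait(.08); n=len(inbin("side",snapshot("side")[1]))
    if n>b+40: go=1;break
print("theta",th,b,n,go,readout.read_wrist_force(),readout.read_time_s())
robot.wait(1.2)
for nm in("top","side"):
    p,d=snapshot(nm);np.save(f"{nm}5.npy",d);cv2.imwrite(f"pics/{nm}5.png",p);P=inbin(nm,d,x1=135);print(nm,len(P),P.mean(0) if len(P) else "",P.min(0),P.max(0))
cv2.imwrite("pics/both5.png",np.hstack([cv2.resize(cv2.imread(f"pics/{n}5.png")[y:y+150,x:x+150],(390,390)) for n,x,y in(("top",220,80),("side",265,130))]))
print(readout.read_time_s())
E
python3 tilt.py
```

```text
CT [764.22 -33.33  85.  ]
[0, 0, 0, 0]
theta 0.3540000000000001 0 217 1 [  7.18   4.02 -10.23] 28.2167
top 381 [ 86.46  61.07 -19.98] [ 38.33  39.1  -50.08] [130.81  79.29   5.94]
side 532 [ 83.13   3.03 -17.56] [ 36.37 -67.85 -46.53] [134.89  80.     3.96]
29.5167
```

View pics/both5.png

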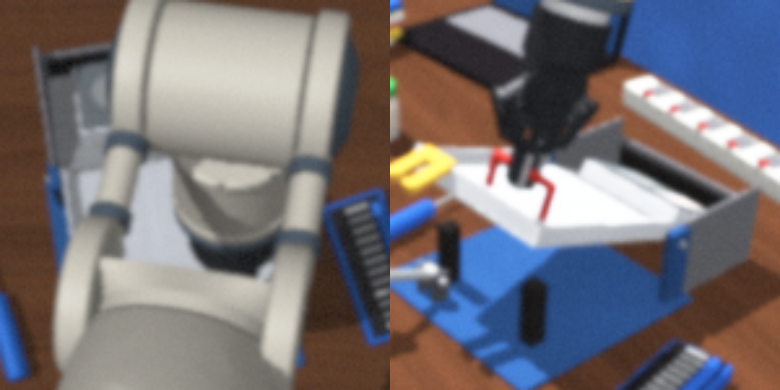

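The drive lies flat on the bin slope (right half, 650,180), with its top spanning chute x 38 to 131 mm. Now I lower the tray and release.

```bash
python3 - <<'E'
from h import *
np.set_printoptions(precision=2,suppress=True)
for t in np.linspace(.354,0,13)[1:]:
    robot.move_to(*tray(t))
print(readout.read_wrist_force(),readout.read_tool_pos())
robot.wait(.3); fingers.command_gripper(.5); robot.move_l(tray(0,130)[0],rate=100); robot.move_to([400,60,330],tray(0)[1]); robot.wait(.5)
for nm in("top","side"):
    p,d=snapshot(nm);cv2.imwrite(f"pics/{nm}6.png",p);P=inbin(nm,d,x1=135);print(nm,len(P),P.mean(0),P.min(0),P.max(0))
    m=mask(p,(0,120,90),(8,255,255),(280,195,335,245));Q=bydepth(nm,m,d);print("bar",Q.mean(0))
    m=mask(p,(12,110,80),(38,255,255),(240,195,310,260));Q=S.inv().apply(bydepth(nm,m,d)-PIV);k=Q[(Q[:,2]>0)&(Q[:,2]<150)&(abs(Q[:,1])<40)&(Q[:,0]<-66)];print("nut",k.mean(0))
cv2.imwrite("pics/both6.png",np.hstack([cv2.resize(cv2.imread(f"pics/{n}6.png")[y:y+200,x:x+200],(390,390)) for n,x,y in(("top",190,70),("side",230,120))]))
print(readout.read_time_s(),readout.read_wrist_force())
E
```

```text
[11.87  5.96  1.09] [ 578.09 -104.83  189.63]
top 1583 [ 85.32   5.41 -18.97] [ 35.51 -78.26 -62.17] [132.49  79.41   7.11]
bar [ 575.81 -100.88  155.72]
nut [-90.33  -1.1   41.92]
side 536 [ 83.     3.6  -17.55] [ 32.26 -67.5  -46.35] [134.45  79.76   4.83]
bar [ 577.27 -100.69  133.44]
nut [-94.24  -0.54  38.18]
36.2583 [-0.73 -0.18 -0.01]
```

View pics/both6.png

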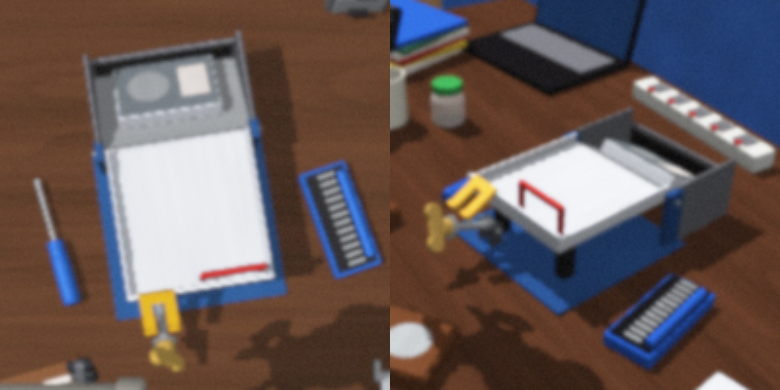

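The picture shows the drive at the bottom of the bin (left half, 168,85), the tray level, the bolt swung out, and the other things where they were. The gripper is clear, so I hand the job in.

```bash
python3 -c "
from plant import *
print(robot.sign_off())"
```

```text
the job is handed in; nothing more can be done
None
```

I handed the job in at about 36 s of the 67 s allowed; the system gave no verdict. In the last pictures the drive lies at the bottom of the bin, the tray is level, the bolt is swung out about 0.65 rad, the gripper is clear and nothing else looks moved.

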